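# Load and lock a circuit-board test fixture

### The arm

A 6-joint arm with a two-finger parallel gripper is mounted at the origin on a cart in front of the work surface, level with it; the furniture and walls round the work are solid. World frame = base frame: x ahead of the robot, y to its left, z up, the work surface at z = 0. Lengths are in mm, angles in rad, forces in N, time in s.
With the tool pointing down it reaches from about 275 to 750 mm from the base axis. Payload 10.2 kg.
Tool frame: the origin (TCP) lies at the very end of the fingers, on their centre line; the grasp point (between the pads) lies 19 mm behind it (ctrl.grip_depth is the y of the grasp point in the tool frame, in mm); y points along the fingers, x is the direction in which the jaws open and shut, and the axes are right-handed (so a half turn about y gives the same grasp; the last joint's range is limited). The gripper opens to 88 mm and grips with 3 to 60 N. Pads are 18 mm wide; open, the fingers measure 123 mm over their backs; the gripper's body (75 mm by 187 mm) begins 45 mm behind the grasp point.
Start: joints at [-0.223, 0.313, 1.498, -0, 1.331, -0.223], TCP at [525.006, -0.014, 238.72] pointing down, gripper open.
Joint ranges: [-2.94, 2.94], [-0.97, 2.17], [0.19, 2.56], [-1.23, 4.37], [0.02, 3.11], [-2.88, 2.88]. Speed limits (rad/s): [2.39, 2.39, 3.01, 3.14, 3.14, 3.14].

### API

Orientations are given as a rotation vector (axis times angle).
In Python, from cell import ctrl gives the robot as it stands.
- The arm moves only by the tool play_rows, never from a script. Its argument "commands" is a list of rows, each a list of 5 numbers: the shift along the tool's x, y, z in m, then the turn about the tool's y in degrees, then the finger opening in m, from 0 to 0.0881. In form: [[dx, dy, dz, twist, claw], ...]. A call has 1 to 20 rows; each row is the pose to reach, as a shift and turn from the pose commanded when the call began, along the tool's axes at that moment; what a row does not reach only later rows make up. A row lasts 1/10 s, in which the tool goes at most 50 mm and 8.59 degrees, less where a joint would pass 70% of its speed; a pose out of reach is approached as far as the arm can. A call with a gripper value outside its range is refused whole. The fingers move at their own pace and stop on an object; "newtons" is the grip in N (left out, the last holds). Time passes only in rows, so rows that repeat a pose let the fingers close. It gives the time, the measured TCP pose, the force and the opening at its end, in the units of the state.
- ctrl.observe(): the state, without advancing time (a new reading comes with each control period).
- ctrl.get_image(name): name is "scene" or "side" or "wrist"; returns the picture (480x640x3 uint8, red, green, blue); there is no depth.
- ctrl.camera_model(name): a dict with "fx", "fy", "cx", "cy" (pixels), "position" and "attitude" of the camera in the world; the wrist camera has in their place "hand_eye" (4x4, takes a point from camera to tool coordinates, whose origin is the TCP and whose axes are the tool frame's). Camera axes: x right, y up, looking along -z (the intrinsics and any distortion apply to the point x, -y, -z); pixel columns grow to the right and rows downward; lengths in mm; the calibration is good to about 2 mm. A picture is of the moment at which its call begins: read the wrist's pose just before it. camera_model takes no time and is no camera call.
- ctrl.job_done(): hands the job in, once; it reports no verdict.
Trained networks look in the newest picture that a camera, given by its name, has taken for a name from the list of things; names that differ only in an ending like _2 or _b are one class to them, and where a whole thing is asked for, a point or a joint stands for the part that bears it (a point fixed in the world has none). Each returns a list of dicts, best first, with "p" (0 to 1); they miss things now and then, are a little off and sometimes report something else, mostly with a low value. They report only what shows in the picture. A call takes as long as a camera call.
- ctrl.spot_in(name, camera): "point" ([column, row] in pixels, amid what is visible of it).
- ctrl.spot_point(name, camera): "point" ([column, row] in pixels: a listed point, or the origin of a listed thing).
The state is a dict: "t": time; "q": joint angles; "qvel": joint speeds; "tau": joint torques, N m; "ee_pos": TCP position; "ee_rot": TCP orientation; "ft_force": force on the tool from outside, world axes, zero at the start; "wrist_torque": the same for the moment, N m; "width": finger opening in mm.
Only numpy, scipy, OpenCV 4.12 (cv2) and the standard library are available. Lean on these libraries where they do the work, as an engineer would, in place of code of your own. Each camera call takes 0.05 s, during which the arm holds its last target.

### The job

Get the circuit board ready for test without picking anything up: with the fingertips, push the small board along its rails until it is fully home against the two stop pins, and only then push the black-gripped side lever away from you, past its first notch, right to its second stop, so that the hold-down presses the board and stays locked. The board is only slid, never lifted, and the tools and parts lying around stay where they are.

Things in the scene. Friction and masses are not known exactly. Their poses are not given: they have to be found in the camera images.
- test_fixture: bench-top board test fixture, fixed to the bench: grey base with black deck, deck top 42 mm above the bench. Origin on the bench under the lane's middle line; x along the lane, away from the robot (board goes in and lever is pushed along +x), y left, z up; yaw varies by 0.25 rad. Base from x = -90 to 100, y = -115 to 85 mm
- lane_entry (a point): near end of the board lane, mid-line, at ledge height (fixture x = -60 mm, 50 mm up). Two aluminium rails run from here to x = 70 mm (flared to -76): ledges 50 mm above the bench carry the board's side edges, walls (tops at 56 mm) guide it with 1.5 mm play a side. Between the ledges is a free gap 54 mm wide, 8 mm deep; brass probe tips in it only at x = 25 to 61 mm
- board_center (a point): centre of the small green circuit board, loose, 30 g, lying flat on the ledges 38 to 52 mm short of home: 46 mm along the lane, 62 mm across, underside 50 and upper face 52 mm above the bench, components 7 mm higher, pins 2 mm lower. Its near edge, 23 mm from here, can be pushed by fingertips dipping into the gap between the ledges; sliding takes under 1 N
- board_home (a point): where the board's centre must be (fixture x = 42 mm, y = 0, 51 mm above the bench): there the board's far edge touches two steel stop pins (6 mm thick, tops 58 mm up, front faces at x = 65 mm) and its near edge is at x = 19 mm
- head_front (a point): front upper edge of the hold-down head's bridge, on the lane's middle line (fixture x = 34 mm, 112 mm above the bench): the head stands over the lane from here to x = 76 mm. The lever's bearing plate with its twin-lobed steel detent cam stands at its right, y = -107 to -88 mm, x = 14 to 86 mm, up to 152 mm above the bench
- lever_pivot (a point): on the lever's axis of rotation, which runs along fixture y (x = 50 mm, 100 mm above the bench). The lever's flat steel arm (16 x 6 mm) turns outside the bearing plate at y = -107 to -113 mm; the grip is 100 mm from this axis
- lever_grip (a point): centre of the lever's black cylindrical grip: 22 mm thick, 50 mm long, axis along fixture y, from y = -114 to -164 mm, free all round. At joint value q it is at fixture x = 50 + 100 sin(q - 0.62) mm and 100 + 100 cos(q - 0.62) mm above the bench: leaning to the robot at the start, away from it at the end
- lever (a joint): angle of the side lever, rad: 0 to 0.05 at rest (hold-down up), 0.67 first notch (about upright; pushers still 5 mm above the board), 1.24 second stop (pushers hold the board). It stays in each. A sprung roller resists: 6 N at the grip, square to the arm, to leave rest, 5 N to leave the first notch, twice that if the fingers drag over the grip; past 1.1 it snaps to the second stop by itself
- pushers: frame with four white pusher rods (4.4 mm thick) under the clear hold-down plate; the lever lowers it, 20 mm in all. The rods are sprung and press on the board's side edges when the lever is at the second stop (about 7 N together), where they bar the lane. Its origin coincides with the fixture's at the start and goes down with it
- tweezers: bystander: steel tweezers, 125 mm long, 10 mm high, lying left of the fixture; origin at the centre of the underside
- battery: bystander: small cylindrical battery, 50 mm long, 15 mm thick, lying right of the fixture; origin at the centre of the underside
- screwdriver: bystander: screwdriver, 143 mm long, 18 mm high, lying in front of the fixture; origin at the centre of the underside
- side_cutters: bystander: side cutters, 132 mm long, 10 mm high, lying at the left edge of the bench; origin at the centre of the underside
- tape: bystander: roll of tape lying flat, 62 mm wide, 19 mm high, on the right; origin at the centre of the underside
- flux_bottle: bystander: small plastic bottle lying down, 98 mm long, 37 mm thick, left on the bench; origin at the centre of the underside

How it is judged:
By the outcome, as a careful person would: the job done as asked, in the order asked, and still so for the second after the job is handed in, with the robot touching nothing.
It also fails if it takes over 54 s, if anything falls off the work surface, if the arm or the gripper's body presses on something with over 40 N, if the wrist force passes 120 N, or if a joint passes its speed limit or range.

## Working session

There is one attempt and no reset: what is moved stays moved. The work goes in short steps, Python scripts to look and compute and a tool call to move; the robot and the scene stay as the last step left them, time stands still between calls to the robot, and variables do not carry over. Pictures are saved under pics/ and viewed, and the job is handed in when it is done.

Besides the shell and the picture viewer there is one more tool, called after ">>>" as name(argument=value, ...), one argument or row to a line, values as JSON. play_rows: Moves the arm, as the interface text tells. Its arguments: {"type":"object","properties":{"commands":{"type":"array","items":{"type":"array","items":{"type":"number"}}},"newtons":{"type":"number"}},"required":["commands"]}

```bash
ls; mkdir -p pics
python3 - <<'E'
from cell import ctrl
import cv2
print(ctrl.observe())
for n in ["scene","side","wrist"]:
    im=ctrl.get_image(n); cv2.imwrite(f"pics/{n}0.png",im[:,:,::-1])
    print(n,ctrl.camera_model(n))
    for k in ["lane_entry","board_center","board_home","head_front","lever_pivot","lever_grip","test_fixture"]:
        r=ctrl.spot_point(k,n)
        print(k,[(x["p"],x["point"]) for x in r[:2]])
print(ctrl.observe()["t"])
E
```

```text
pics
{'t': 0.0, 'q': array([-2.23396543e-01,  3.13410986e-01,  1.49843386e+00, -1.17850749e-05,
        1.33103909e+00, -2.23411571e-01]), 'qvel': array([ 0.00124646, -0.0011955 , -0.00043149, -0.00146577,  0.00010017,
        0.00046205]), 'tau': array([-1.80187753e-04, -4.02218950e+01, -2.52264959e+01,  6.94810320e-02,
        3.53677373e-02, -8.52248218e-05]), 'ee_pos': array([5.24742116e+02, 4.53274773e-02, 2.38182261e+02]), 'ee_rot': array([-1.57052118e+00,  9.76913893e-04,  1.00492697e-03]), 'ft_force': array([ 0.24178093,  0.06986609, -0.11980012]), 'wrist_torque': array([ 0.0159373 , -0.00091288, -0.00740145]), 'width': 88.04234677179834}
scene {'fx': 607.2109735790154, 'fy': 607.2109735790154, 'cx': 320.01620184008885, 'cy': 234.88285579441103, 'position': array([-141.29964331,  549.69158194,  905.56073832]), 'attitude': array([ 0.45338835, -0.92622178, -2.12753603])}
lane_entry [(0.71, [310.0, 281.3]), (0.51, [292.3, 283.8])]
board_center [(0.7, [291.7, 264.2]), (0.47, [357.8, 254.3])]
board_home [(0.58, [280.3, 255.0])]
head_front [(0.97, [281.3, 235.8])]
lever_pivot [(0.5
[... 628 characters left out ...]
598207, 'fy': 377.2993913598207, 'cx': 321.3566870829133, 'cy': 240.99259228861567, 'hand_eye': array([[ 9.99999610e-01, -7.69415023e-04,  4.33406167e-04,
         1.28536546e+00],
       [ 6.32758667e-04,  2.81949153e-01, -9.59429140e-01,
        -1.45720100e+02],
       [ 6.16000692e-04,  9.59429040e-01,  2.81949530e-01,
         7.29163632e+01],
       [ 0.00000000e+00,  0.00000000e+00,  0.00000000e+00,
         1.00000000e+00]])}
lane_entry [(0.95, [285.3, 146.3])]
board_center [(0.57, [356.0, 151.2]), (0.21, [344.2, 385.9])]
board_home [(0.95, [402.0, 149.6])]
head_front [(0.79, [404.2, 152.5])]
lever_pivot [(0.67, [409.9, 292.5])]
lever_grip [(0.77, [344.0, 385.8])]
test_fixture []
1.2
```

View pics/scene0.png

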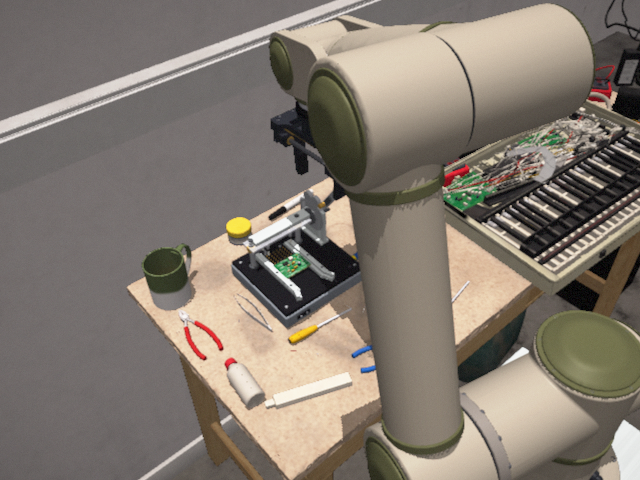

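View pics/side0.png

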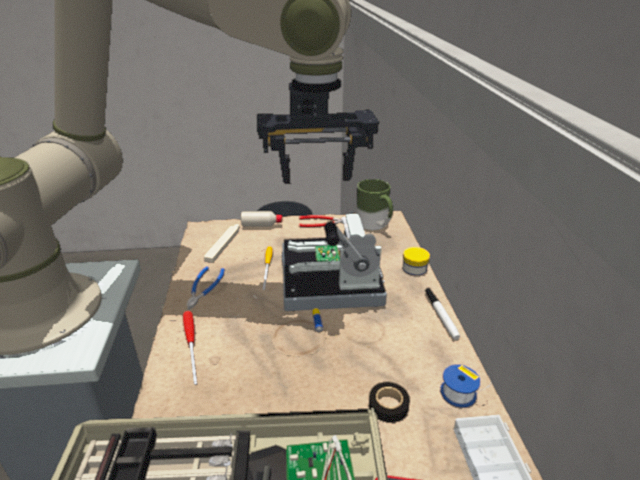

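View pics/wrist0.png

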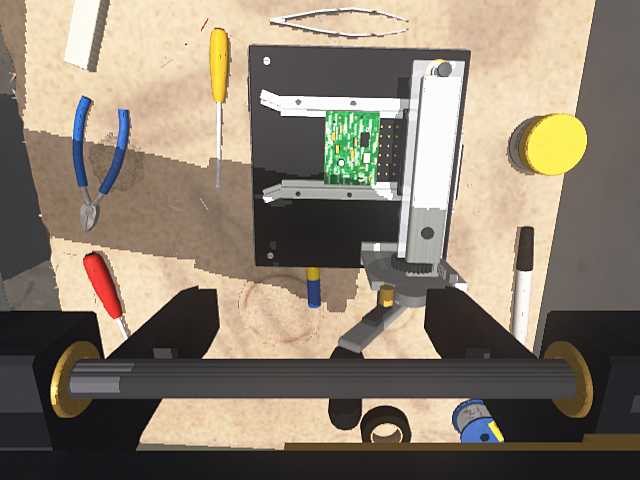

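```bash
cat > h.py <<'E'
import numpy as np, cv2
from scipy.spatial.transform import Rotation as R
from scipy.optimize import least_squares
from cell import ctrl
def pose(name,obs=None):
    m=ctrl.camera_model(name)
    K=(m["fx"],m["fy"],m["cx"],m["cy"])
    if "hand_eye" in m:
        o=obs or ctrl.observe(); H=np.array(m["hand_eye"]); Rt=R.from_rotvec(o["ee_rot"]).as_matrix()
        return K,Rt@H[:3,:3],np.array(o["ee_pos"])+Rt@H[:3,3]
    return K,R.from_rotvec(m["attitude"]).as_matrix(),np.array(m["position"])
def proj(P,cam):
    K,Rm,c=cam
    p=(np.atleast_2d(P)-c)@Rm
    return np.c_[K[2]+K[0]*p[:,0]/-p[:,2],K[3]+K[1]*-p[:,1]/-p[:,2]]
def ray(px,cam,z):
    K,Rm,c=cam
    d=Rm@np.array([(px[0]-K[2])/K[0],-(px[1]-K[3])/K[1],-1.])
    return c+d*(z-c[2])/d[2]
def fw(s,P):
    P=np.atleast_2d(np.array(P,float)); c,n=np.cos(s[2]),np.sin(s[2])
    return np.c_[s[0]+c*P[:,0]-n*P[:,1],s[1]+n*P[:,0]+c*P[:,1],P[:,2]]
E
python3 - <<'E'
from h import *
cam=pose("wrist")
obs={"wrist":[([-60,0,50],(285.3,146.3)),([42,0,51],(402,149.6)),([34,0,112],(404.2,152.5)),([50,-110,100],(409.9,292.5)),
 ([-90,85,42],(249,47)),([100,85,42],(470,50)),([-90,-115,42],(258,267)),([50+100*np.sin(-.6),-139,100+100*np.cos(-.6)],(344,385.8))],
 "side":[([-60,0,50],(296.7,254.4)),([42,0,51],(347.8,251.4)),([34,0,112],(343.3,227.3)),([0,0,0],(326.2,274.4)),([50+100*np.sin(-.6),-139,100+100*np.cos(-.6)],(328.8,233.7))],
 "scene":[([34,0,112],(281.3,235.8)),([-60,0,50],(292.3,283.8)),([42,0,51],(280.3,255))]}
for sel in (["wrist"],["side"],["wrist","side","scene"]):
    cams={k:pose(k) for k in sel}
    f=lambda s:np.concatenate([(proj(fw(s,[P for P,_ in obs[k]]),cams[k])-np.array([u for _,u in obs[k]])).ravel() for k in sel])
    r=least_squares(f,[550,100,0],loss="soft_l1",x_scale=[10,10,.1])
    print(sel,r.x.round(3)); print(f(r.x).reshape(-1,2).round(1).tolist())
E
```

```text
['wrist'] [ 5.5283e+02  5.7228e+01 -3.7000e-02]
[[-2.6, 0.1], [-0.8, 1.4], [3.2, 2.7], [0.0, -0.0], [-1.1, -9.6], [9.5, -2.9], [-6.6, 0.4], [1.1, 0.2]]
['side'] [ 5.48987e+02  5.42300e+01 -4.50000e-02]
[[-0.3, 0.6], [-0.5, 1.5], [0.8, -0.6], [0.1, -0.0], [-0.0, -1.1]]
['wrist', 'side', 'scene'] [ 5.51433e+02  5.72770e+01 -3.20000e-02]
[[-4.2, 0.4], [-2.4, 1.1], [1.2, 2.3], [-0.9, -0.4], [-3.4, -9.0], [7.3, -3.8], [-7.3, 0.8], [0.1, 0.2], [0.9, -0.1], [0.5, 0.5], [1.8, -1.6], [1.1, -1.0], [2.4, -2.2], [-2.8, -1.6], [17.0, -0.5], [-2.1, -0.5]]
```

```bash
python3 -c "
import cv2
a=cv2.imread('pics/wrist0.png')[30:290,230:490]
cv2.imwrite('pics/w0z.png',cv2.resize(a,None,fx=2.3,fy=2.3,interpolation=cv2.INTER_CUBIC))
a=cv2.imread('pics/side0.png')[190:330,260:420]
cv2.imwrite('pics/s0z.png',cv2.resize(a,None,fx=4,fy=4,interpolation=cv2.INTER_CUBIC))"
```

```text
(no output)
```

View pics/w0z.png

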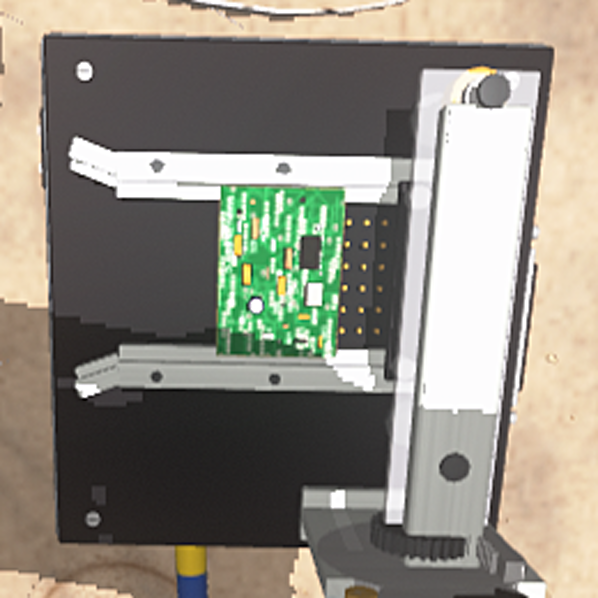

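View pics/s0z.png

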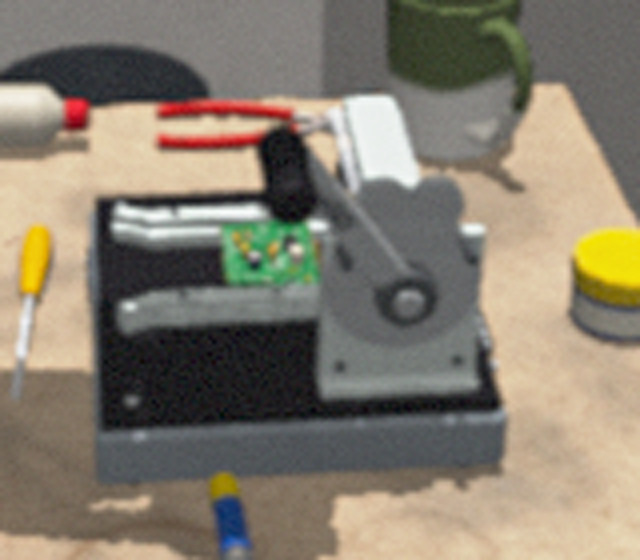

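>>> play_rows(
  commands=[
    [-0.004,0.004,0.012,-8,0.0881],
    [-0.008,0.008,0.024,-16,0.0881],
    [-0.012,0.012,0.036,-24,0.0881],
    [-0.016,0.016,0.048,-32,0.0881],
    [-0.02,0.02,0.06,-40,0.0881],
    [-0.024,0.024,0.072,-48,0.0881],
    [-0.028,0.028,0.084,-56,0.0881],
    [-0.03,0.032,0.096,-64,0.0881],
    [-0.032,0.036,0.108,-72,0.0881],
    [-0.032,0.038,0.111,-80,0.0881],
    [-0.032,0.038,0.111,-88,0.0881],
    [-0.032,0.038,0.111,-88,0.0881],
    [-0.032,0.038,0.111,-88,0.0881],
  ],
)

```text
t: 2.5
ee_pos: [493.1, 110.9, 200.8]
ee_rot: [-1.227, -1.181, 1.181]
ft_force: [0.4, -0.8, -0.1]
width: 88.3
```

Run:
```python
from h import *
o=ctrl.observe(); print(o["t"],o["ee_pos"],o["ee_rot"],o["q"])
import pickle; pickle.dump(o,open("o1.pkl","wb"))
im=ctrl.get_image("wrist"); cv2.imwrite("pics/wrist1.png",im[:,:,::-1])
for k in ["lane_entry","board_center","board_home","head_front","lever_pivot","lever_grip"]:
    r=ctrl.spot_point(k,"wrist")
    print(k,[(x["p"],x["point"]) for x in r[:2]])
s=[551.4,57.3,-.032]
c=pose("wrist",o)
for P in [[-90,85,42],[100,85,42],[-90,-115,42],[-60,32.5,56],[-60,-32.5,56],[70,32.5,56],[34,0,112]]: print(P,proj(fw(s,P),c).round(1))
```

```text
2.5 [493.05625167 110.92422842 200.78697466] [-1.22737774 -1.18069894  1.18052672] [-1.09189003e-02  3.03264942e-01  1.61357180e+00  4.89439195e-06
  1.22461861e+00 -1.54294478e+00]
lane_entry [(0.62, [257.8, 220.3])]
board_center [(0.6, [263.6, 296.0])]
board_home [(0.73, [265.4, 337.7])]
head_front [(0.66, [247.0, 369.7])]
lever_pivot []
lever_grip []
[-90, 85, 42] [[362.  183.7]]
[100, 85, 42] [[357.2 384.8]]
[-90, -115, 42] [[113.9 185.2]]
[-60, 32.5, 56] [[296.7 224.4]]
[-60, -32.5, 56] [[214.6 224.9]]
[70, 32.5, 56] [[300.3 366.5]]
[34, 0, 112] [[249.9 370.2]]
```

View pics/wrist1.png

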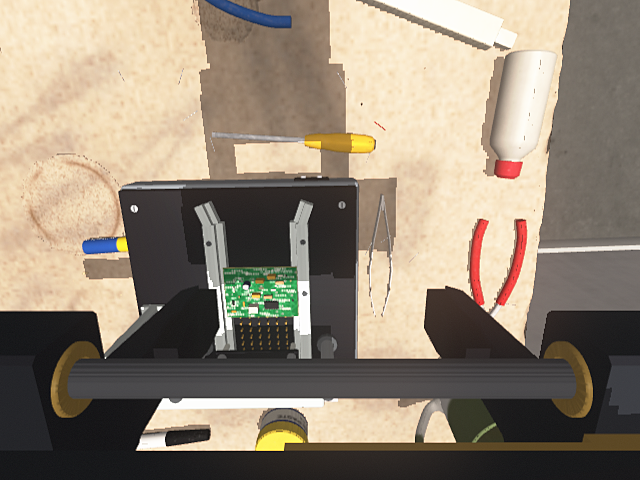

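```bash
python3 -c "
import cv2
a=cv2.imread('pics/wrist1.png')[165:365,105:371]
cv2.imwrite('pics/w1z.png',cv2.resize(a,None,fx=3,fy=3,interpolation=cv2.INTER_CUBIC))"
```

```text
(no output)
```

View pics/w1z.png

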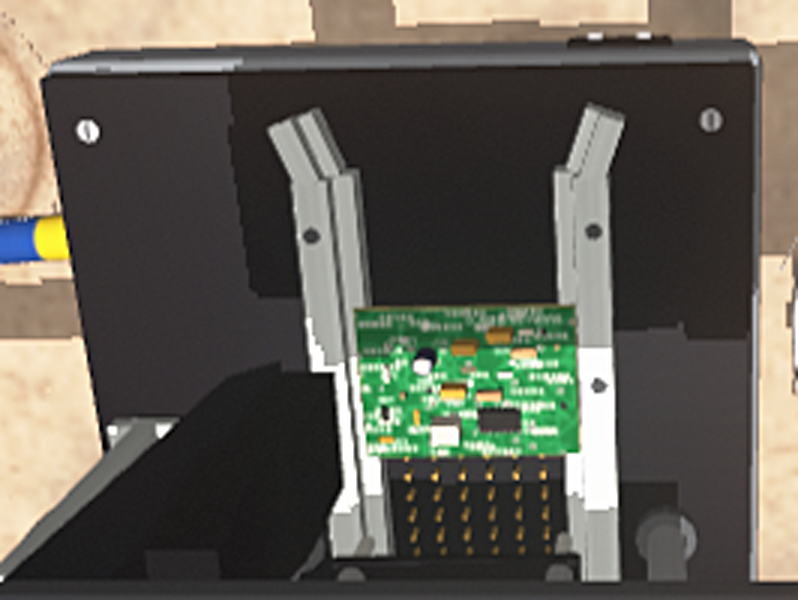

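Run:
```python
from h import *
import pickle
o0={"ee_pos":[524.9,0,238.5],"ee_rot":[-1.5708,0.0005,0.0005]}; o1=pickle.load(open("o1.pkl","rb"))
c0=pose("wrist",o0);c1=pose("wrist",o1)
F0=[([-60,27,50],(280.9,116.1)),([-60,-27,50],(281.3,180))]
F1=[([-60,-27,50],(223.7,221.7)),([-60,27,50],(290.7,221.7)),([34,0,112],(247,369.7))]
D0=[([-90,85,42],(249.6,45.7)),([100,85,42],(470.4,50.4)),([-90,-115,42],(256.1,265.7))]
D1=[([-90,-115,42],(120,190)),([-90,85,42],(357.5,187))]
def inset(P,d):
    P=np.array(P,float); P[0]-=np.sign(P[0])*d;P[1]-=np.sign(P[1])*d; return P
for use in ("0","1","01"):
    def f(v):
        r=[]
        if "0" in use:
            r+=[proj(fw(v,[P for P,_ in F0]),c0)-[u for _,u in F0],proj(fw(v,[inset(P,v[3]) for P,_ in D0]),c0)-[u for _,u in D0]]
        if "1" in use:
            r+=[proj(fw(v,[P for P,_ in F1]),c1)-[u for _,u in F1],proj(fw(v,[inset(P,v[3]) for P,_ in D1]),c1)-[u for _,u in D1]]
        return np.vstack(r).ravel()
    r=least_squares(f,[551,57,-.03,0],loss="soft_l1",x_scale=[10,10,.1,1]);print(use,r.x.round(3));print(f(r.x).reshape(-1,2).round(1).tolist())
s=r.x
B=np.array([ray(np.array(u),c1,52) for u in [(298,266.7),(223,268.3),(299,316.7),(228.3,317.7)]])
c,n=np.cos(s[2]),np.sin(s[2])
d=B[:,:2]-s[:2]; print("board corners fixture",np.c_[d@[c,n],d@[-n,c]].round(1))
```

```text
0 [ 5.50394e+02  5.52980e+01 -1.90000e-02  4.02700e+00]
[[-0.2, -0.7], [0.1, -0.0], [-0.2, 0.2], [0.2, 0.2], [0.1, 0.2]]
1 [ 5.5060e+02  5.7441e+01 -3.2000e-02  4.0460e+00]
[[-0.1, 0.4], [-0.2, 0.0], [2.9, -0.5], [-0.3, -0.8], [-0.4, 0.8]]
01 [ 5.5038e+02  5.6041e+01 -2.4000e-02  4.2510e+00]
[[-0.0, -2.0], [-0.1, -1.3], [0.5, -1.1], [0.4, 0.2], [-0.4, -1.2], [-2.5, 0.5], [-2.6, -0.4], [1.4, -0.7], [-2.5, 0.3], [-3.2, 0.0]]
board corners fixture [[-21.7  33.9]
 [-21.1 -28.5]
 [ 24.3  33.3]
 [ 24.4 -27.8]]
```

Run:
```python
from h import *
o0={"ee_pos":[524.9,0,238.5],"ee_rot":[-1.5708,0.0005,0.0005]}
c0=pose("wrist",o0); s=[550.4,56,-.024]
c,n=np.cos(s[2]),np.sin(s[2])
def fx(u,z):
    d=ray(np.array(u),c0,z)[:2]-s[:2]; return np.array([d@[c,n],d@[-n,c]]).round(1)
for name,(u,v) in dict(cap=(490,92),capfront=(474,92),wf_top=(443,107),wf_bot=(410,530),wr_top=(531,107),clear_front=(421,70),screw=(455,467)).items():
    print(name,[fx((230+u/2.3,30+v/2.3),z).tolist() for z in (80,95,112,120,130)])
cs=pose("scene")
print(proj(fw(s,[[34,0,112],[34,80,112],[76,80,112],[76,-60,112],[34,-60,112],[60,75,112],[60,75,130],[34,85,80]]),cs).round(0).tolist())
import cv2
a=cv2.imread('pics/scene0.png')[190:310,225:365]
cv2.imwrite('pics/sc0z.png',cv2.resize(a,None,fx=5,fy=5,interpolation=cv2.INTER_CUBIC))
```

```text
cap [[63.5, 59.9], [59.1, 57.7], [54.1, 55.2], [51.8, 54.0], [48.9, 52.5]]
capfront [[58.3, 59.8], [54.2, 57.6], [49.5, 55.1], [47.3, 53.9], [44.5, 52.4]]
wf_top [[48.8, 55.1], [45.1, 53.1], [41.0, 50.9], [39.0, 49.8], [36.6, 48.5]]
wf_bot [[51.1, -89.8], [47.3, -84.7], [43.0, -78.8], [41.0, -76.1], [38.5, -72.6]]
wr_top [[77.3, 55.8], [72.2, 53.8], [66.5, 51.5], [63.8, 50.4], [60.4, 49.1]]
clear_front [[40.6, 65.9], [37.4, 63.4], [33.7, 60.5], [31.9, 59.2], [29.8, 57.5]]
screw [[65.2, -65.3], [60.8, -61.3], [55.7, -56.9], [53.3, -54.7], [50.3, -52.1]]
[[279.0, 234.0], [245.0, 253.0], [233.0, 241.0], [291.0, 211.0], [304.0, 221.0], [240.0, 244.0], [239.0, 238.0], [245.0, 266.0]]
```

View pics/sc0z.png

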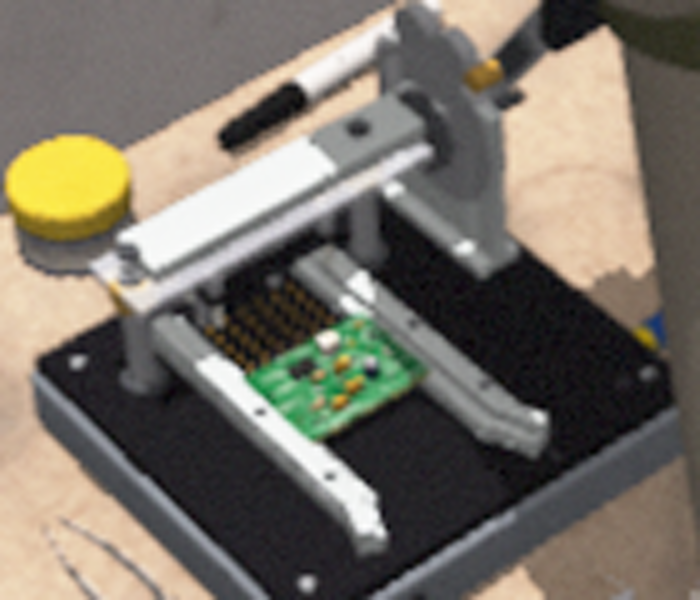

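Run:
```python
from h import *
s=[550.4,56,-.024]
def draw(name,file,crop,k,cam,out):
    a=cv2.imread(file); x0,x1,y0,y1=crop
    a=cv2.resize(a[y0:y1,x0:x1],None,fx=k,fy=k,interpolation=cv2.INTER_CUBIC)
    def ln(P,Q,col):
        p=proj(fw(s,[P,Q]),cam); p=((p-[x0,y0]+.5)*k).astype(int); cv2.line(a,tuple(map(int,p[0])),tuple(map(int,p[1])),col,1)
    ln([34,-75,112],[34,65,112],(0,0,255)); ln([76,-75,112],[76,65,112],(0,0,255));ln([34,65,112],[76,65,112],(0,0,255))
    ln([-60,32.5,56],[70,32.5,56],(255,255,0)); ln([-60,-32.5,56],[70,-32.5,56],(255,255,0))
    ln([14,-88,152],[86,-88,152],(0,255,0))
    ln([65,-25,58],[65,25,58],(0,255,0))
    for i,x in enumerate((34,)): ln([x,-75,130],[x,65,130],(255,0,255))
    cv2.imwrite(out,a)
draw("scene","pics/scene0.png",(225,345,190,310),5,pose("scene"),"pics/d1.png")
draw("side","pics/side0.png",(280,400,195,305),6,pose("side"),"pics/d2.png")
```

```text
(no output)
```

View pics/d1.png

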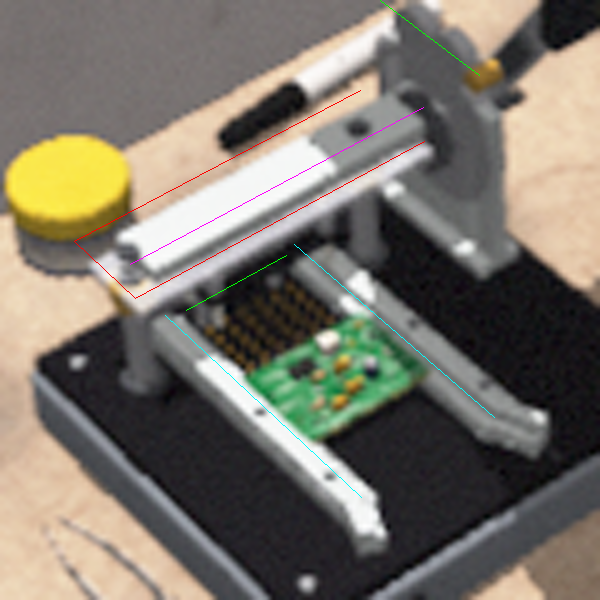

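View pics/d2.png

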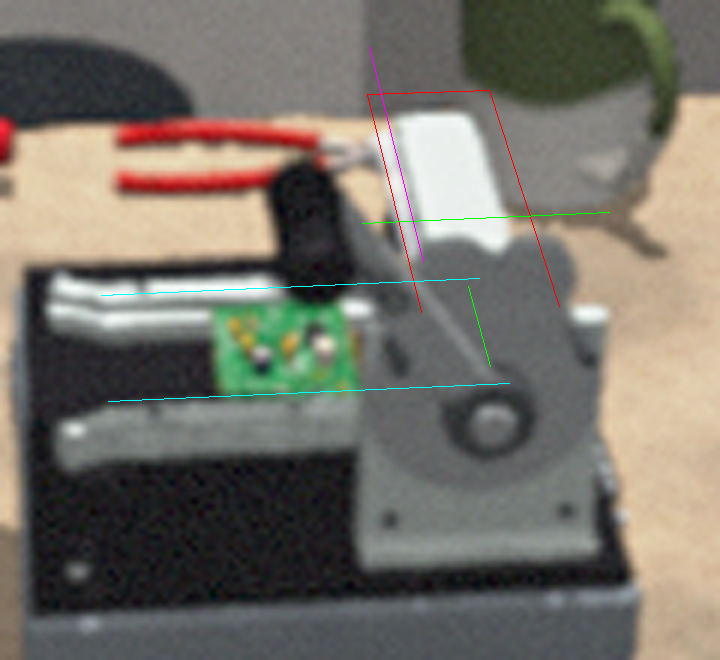

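>>> play_rows(
  commands=[
    [0,-0.02,0,0,0.0881],
    [0,-0.05,0,0,0.0881],
    [0,-0.08,0,0,0.0881],
    [0,-0.1,0,0,0.0881],
    [0,-0.11,0,0,0.0881],
    [0,-0.11,0,0,0.0881],
    [0,-0.11,0,0,0.0881],
  ],
)

```text
t: 3.55
ee_pos: [492.7, 111.0, 309.6]
ee_rot: [-1.224, -1.182, 1.184]
ft_force: [-0.4, 0.4, -0.2]
width: 88.1
```

Run:
```python
from h import *
import pickle
o=ctrl.observe(); pickle.dump(o,open("o2.pkl","wb")); print(o["t"],o["ee_pos"])
im=ctrl.get_image("wrist"); cv2.imwrite("pics/wrist2.png",im[:,:,::-1])
cv2.imwrite("pics/w2z.png",cv2.resize(im[190:370,150:370,::-1],None,fx=3.3,fy=3.3,interpolation=cv2.INTER_CUBIC))
```

```text
3.55 [492.74498147 110.9910953  309.62636058]
```

View pics/w2z.png

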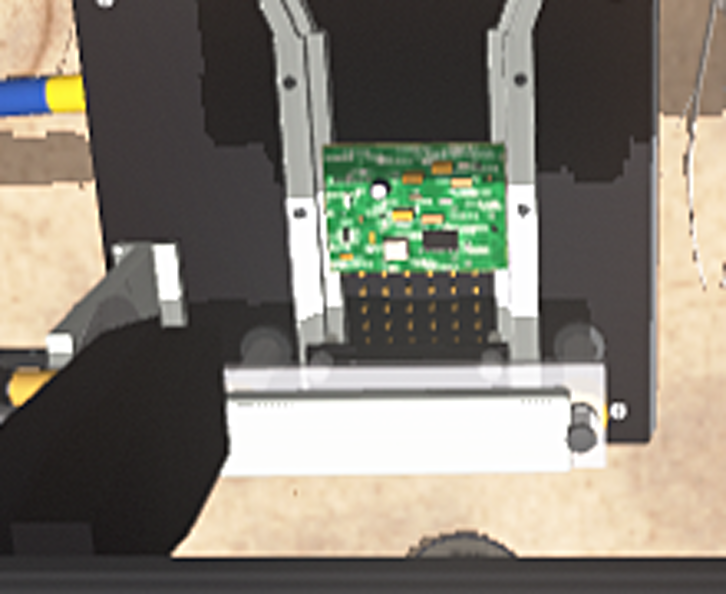

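Run:
```python
from h import *
import pickle
o0={"ee_pos":[524.9,0,238.5],"ee_rot":[-1.5708,0.0005,0.0005]}; o2=pickle.load(open("o2.pkl","rb")); o2["ee_pos"]=[493,111,310.3]
print(o2["ee_rot"])
c0=pose("wrist",o0);c2=pose("wrist",o2); s=np.array([550.4,56,-.024])
def tri(a,b,s=s):
    a=np.array([230+a[0]/2.3,30+a[1]/2.3]);b=np.array([150+b[0]/3.3,190+b[1]/3.3])
    r=least_squares(lambda P:np.r_[(proj(P,c0)[0]-a),(proj(P,c2)[0]-b)],[590,110,100])
    c,n=np.cos(s[2]),np.sin(s[2]); d=r.x[:2]-s[:2]
    return np.r_[d@[c,n],d@[-n,c],r.x[2]].round(1),r.fun.round(1)
print("beamFL",tri((443,107),(568,401)))
print("beamRL",tri((531,107),(571,471)))
print("plateFL",tri((421,70),(605,368)))
print("cap",tri((490,92),(580,437)))
print("deckFL check z42 (96,81)",tri((553,47),(650,441)))
print("ledge L",tri((117,198),(490,30)))
print("boardNL",tri((220,186),(505,145)), "boardNR",tri((217,353),(322,146)),"boardFL",tri((345,188),(508,270)))
```

```text
[-1.22435177 -1.18215496  1.18411257]
beamFL (array([ 40.5,  51.2, 116.1]), array([ 1. , -1.4, -2.5, -1.5]))
beamRL (array([ 67.3,  52.3, 110.8]), array([ 0.8, -1.1, -2. , -1.3]))
plateFL (array([ 36.3,  62.9, 102.5]), array([ 0.9, -1.3, -2.2, -1.4]))
cap (array([ 53.8,  55.4, 114.5]), array([ 0.7, -1. , -1.8, -1.2]))
deckFL check z42 (96,81) (array([97.5, 82.4, 37.3]), array([ 0.6, -0.7, -1.3, -1. ]))
ledge L (array([-59.7,  26.8,  48.2]), array([ 0.6, -1.5, -2.1, -0.7]))
boardNL (array([-22. ,  31.3,  54.7]), array([ 0.6, -1.3, -1.9, -0.8])) boardNR (array([-21.8, -28.8,  54.9]), array([ 0.3, -0.8, -1. , -0.2])) boardFL (array([23. , 31.6, 53.5]), array([ 0.5, -1. , -1.5, -0.7]))
```

>>> play_rows(
  commands=[
    [0,0.03,0,0,0.0881],
    [0,0.07,0,0,0.0881],
    [0,0.11,0,0,0.0881],
    [0,0.15,0,0,0.0881],
    [0,0.19,0,0,0.0881],
    [0,0.22,0,0,0.0881],
    [0,0.238,0,0,0.0881],
    [0,0.2487,0,0,0.0881],
    [0,0.2487,0,0,0.0881],
    [0,0.2487,0,0,0.0881],
  ],
)

```text
t: 4.6
ee_pos: [493.3, 111.0, 62.5]
ee_rot: [-1.226, -1.184, 1.183]
ft_force: [0.6, 0.2, 0.1]
width: 88.4
```

Run:
```python
from h import *
o=ctrl.observe(); print(o["t"],o["ee_pos"],o["ft_force"],o["ee_rot"])
im=ctrl.get_image("wrist"); cv2.imwrite("pics/wrist3.png",im[:,:,::-1])
```

```text
4.6 [493.27250636 110.99958547  62.49627702] [0.58412785 0.23334095 0.08561261] [-1.2259501  -1.18390159  1.18313652]
```

View pics/wrist3.png

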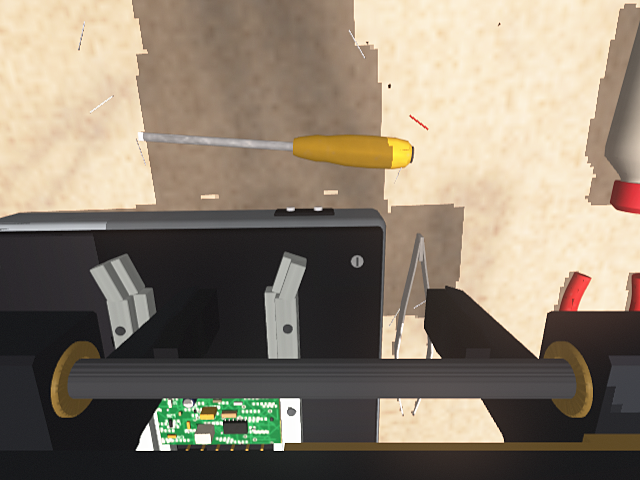

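>>> play_rows(
  commands=[
    [0,0.006,0,0,0.0881],
    [0,0.0121,0,0,0.0881],
    [0,0.0121,0,0,0.0881],
    [0,0.0121,-0.008,0,0.0881],
    [0,0.0121,-0.016,0,0.0881],
    [0,0.0121,-0.022,0,0.0881],
    [0,0.0121,-0.026,0,0.0881],
    [0,0.0121,-0.029,0,0.0881],
    [0,0.0121,-0.032,0,0.0881],
    [0,0.0121,-0.035,0,0.0881],
    [0,0.0121,-0.038,0,0.0881],
    [0,0.0121,-0.041,0,0.0881],
    [0,0.0121,-0.044,0,0.0881],
    [0,0.0121,-0.047,0,0.0881],
    [0,0.0121,-0.05,0,0.0881],
    [0,0.0121,-0.053,0,0.0881],
    [0,0.0121,-0.055,0,0.0881],
    [0,0.0121,-0.055,0,0.0881],
  ],
)

```text
t: 6.45
ee_pos: [548.2, 109.0, 49.9]
ee_rot: [-1.226, -1.184, 1.183]
ft_force: [-0.4, 0.1, -0.1]
width: 88.1
```

Run:
```python
from h import *
o=ctrl.observe(); print(o["t"],o["ee_pos"],o["ft_force"],o["wrist_torque"])
for n in ["wrist","side","scene"]:
    im=ctrl.get_image(n); cv2.imwrite(f"pics/{n}4.png",im[:,:,::-1])
    if n=="side": cv2.imwrite("pics/s4z.png",cv2.resize(im[170:320,260:420,::-1],None,fx=4,fy=4,interpolation=cv2.INTER_CUBIC))
    if n=="scene": cv2.imwrite("pics/sc4z.png",cv2.resize(im[180:310,225:375,::-1],None,fx=4,fy=4,interpolation=cv2.INTER_CUBIC))
```

```text
6.45 [548.23534415 109.0496035   49.92489264] [-0.37225023  0.12409358 -0.09470343] [ 0.12000517 -0.07725564 -0.01988391]
```

View pics/wrist4.png

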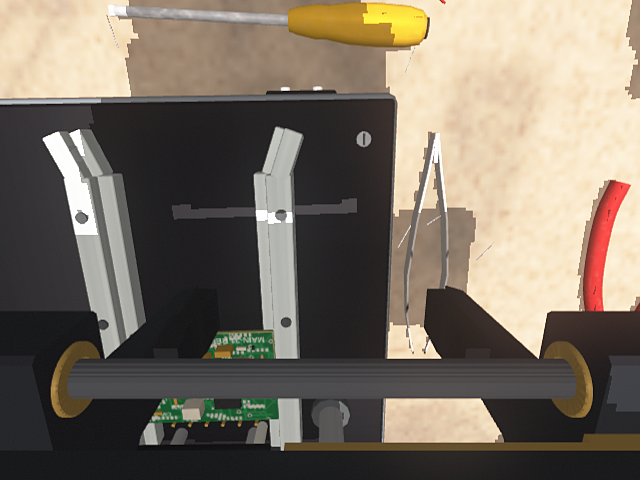

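View pics/s4z.png

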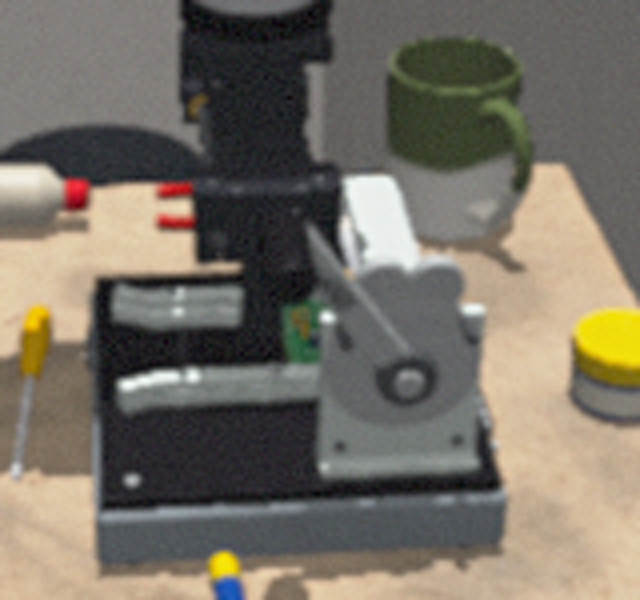

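View pics/sc4z.png

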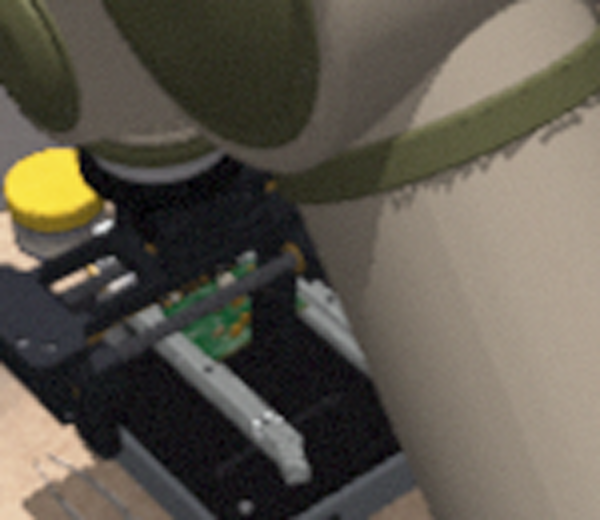

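Run:
```python
from h import *
o=ctrl.observe(); o["ee_pos"]=[548.0,109.07,49.9]
cam=pose("wrist",o); s=np.array([550.4,56,-.024]); c,n=np.cos(s[2]),np.sin(s[2])
for u in [(225,333),(270,331),(275,418)]:
    d=ray(np.array(u),cam,52)[:2]-s[:2]; print(u,d@[c,n],d@[-n,c])
for P in [[-60,27,50],[-60,-27,50],[-86,81,42]]: print(P,proj(fw(s,P),cam).round(1))
im=cv2.imread("pics/wrist4.png")[280:450,90:350]
cv2.imwrite("pics/w4z.png",cv2.resize(im,None,fx=3,fy=3,interpolation=cv2.INTER_CUBIC))
```

```text
(225, 333) 7.5713477185332225 12.027383603048891
(270, 331) 6.81275813310204 31.29823125996276
(275, 418) 51.661563870533236 31.420585096275637
[-60, 27, 50] [[250.9 172.3]]
[-60, -27, 50] [[109.7 173.7]]
[-86, 81, 42] [[391.6  99.8]]
```

View pics/w4z.png

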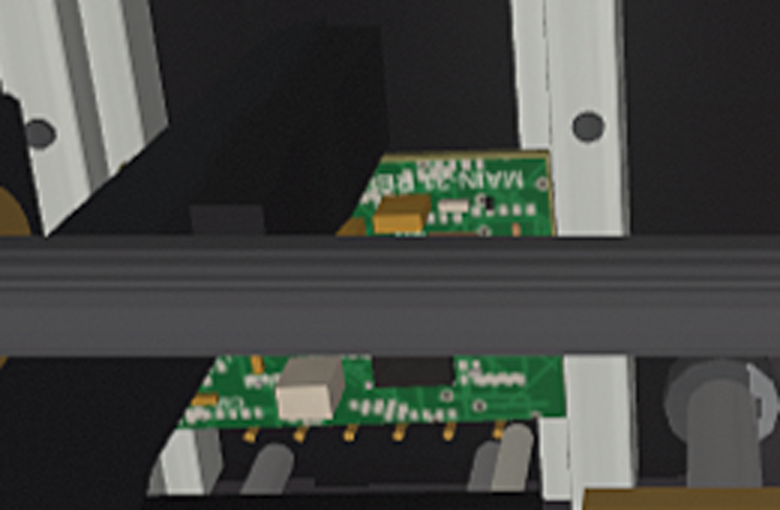

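>>> play_rows(
  commands=[
    [0,0,-0.0015,0,0.0881],
    [0,0,-0.003,0,0.0881],
    [0,0,-0.0045,0,0.0881],
    [0,0,-0.006,0,0.0881],
    [0,0,-0.0075,0,0.0881],
    [0,0,-0.009,0,0.0881],
    [0,0,-0.009,0,0.0881],
  ],
)

```text
t: 7.3
ee_pos: [557.2, 108.7, 49.9]
ee_rot: [-1.226, -1.184, 1.183]
ft_force: [-0.5, -0.7, 0.4]
width: 88.1
```

>>> play_rows(
  commands=[
    [0,0,-0.001,0,0.0881],
    [0,0,-0.002,0,0.0881],
    [0,0,-0.002,0,0.0881],
  ],
)

```text
t: 7.6
ee_pos: [559.1, 108.7, 49.9]
ee_rot: [-1.226, -1.184, 1.183]
ft_force: [-0.4, -0.7, -0.4]
width: 87.9
```

>>> play_rows(
  commands=[
    [0,0,-0.0008,0,0.0881],
    [0,0,-0.0015,0,0.0881],
    [0,0,-0.0015,0,0.0881],
  ],
)

```text
t: 7.9
ee_pos: [560.3, 108.7, 49.8]
ee_rot: [-1.225, -1.183, 1.184]
ft_force: [-1.0, 0.7, 1.5]
width: 87.8
```

>>> play_rows(
  commands=[
    [0,0,-0.0005,0,0.0881],
    [0,0,-0.001,0,0.0881],
    [0,0,-0.001,0,0.0881],
  ],
)

```text
t: 8.2
ee_pos: [561.0, 108.7, 49.7]
ee_rot: [-1.224, -1.182, 1.184]
ft_force: [-5.1, 1.1, 1.5]
width: 87.7
```

Run:
```python
from h import *
o=ctrl.observe(); print(o["t"],o["ee_pos"],o["ft_force"])
im=ctrl.get_image("wrist")[:,:,::-1]; cv2.imwrite("pics/wrist5.png",im)
cv2.imwrite("pics/w5z.png",cv2.resize(im[280:450,90:350],None,fx=3,fy=3,interpolation=cv2.INTER_CUBIC))
```

```text
8.2 [560.9929687  108.70870971  49.72693728] [-5.07671027  1.13079295  1.4779771 ]
```

View pics/w5z.png

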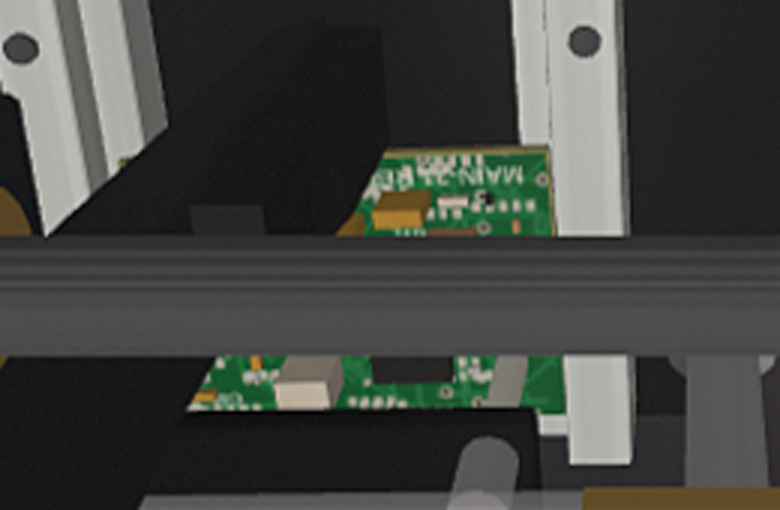

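Run:
```python
from h import *
o=ctrl.observe(); print(o["wrist_torque"],o["ft_force"],o["tau"])
cam=pose("wrist",o); s=np.array([550.4,56,-.024]); c,n=np.cos(s[2]),np.sin(s[2])
for u in [(90+548/3,280+148/3),(90+390/3,280+152/3)]:
    d=ray(np.array(u),cam,52)[:2]-s[:2]; print(u,d@[c,n],d@[-n,c])
```

```text
[ 0.20375998  0.58308521 -0.20423853] [-4.26905877  0.81662022  0.61850593] [ -0.82475061 -48.73017311 -22.14243293  -0.28391752  -0.9567653
  -0.21765059]
(272.66666666666663, 329.3333333333333) 19.002919522774896 32.44075607923187
(220.0, 330.6666666666667) 19.399080304411616 9.981664916996785
```

>>> play_rows(
  commands=[
    [0,0,0.003,0,0.0881],
    [0,0,0.012,0,0.0881],
    [0,0,0.03,0,0.0881],
    [0,0,0.05,0,0.0881],
    [0,0,0.065,0,0.0881],
    [0,-0.02,0.0685,0,0.0881],
    [0,-0.06,0.0685,0,0.0881],
    [0,-0.1,0.0685,0,0.0881],
    [0,-0.14,0.0685,0,0.06],
    [0,-0.18,0.0685,0,0.04],
    [0,-0.22,0.0685,0,0.02],
    [0,-0.25,0.0685,0,0],
    [0,-0.26,0.0685,0,0],
    [0,-0.26,0.0685,0,0],
    [0,-0.26,0.0685,0,0],
  ],
)

```text
t: 9.75
ee_pos: [492.6, 110.9, 308.2]
ee_rot: [-1.224, -1.182, 1.185]
ft_force: [-0.1, 0.1, -0.9]
width: 34.0
```

Run:
```python
from h import *
import pickle
o=ctrl.observe(); print(o["t"],o["ee_pos"],o["ft_force"],o["width"]); pickle.dump(o,open("o6.pkl","wb"))
im=ctrl.get_image("wrist")[:,:,::-1]; cv2.imwrite("pics/wrist6.png",im)
cv2.imwrite("pics/w6z.png",cv2.resize(im[190:370,150:370],None,fx=3.3,fy=3.3,interpolation=cv2.INTER_CUBIC))
```

```text
9.75 [492.55483378 110.92976367 308.16119547] [-0.10221773  0.09612665 -0.90358548] 33.95660831599576
```

View pics/w6z.png

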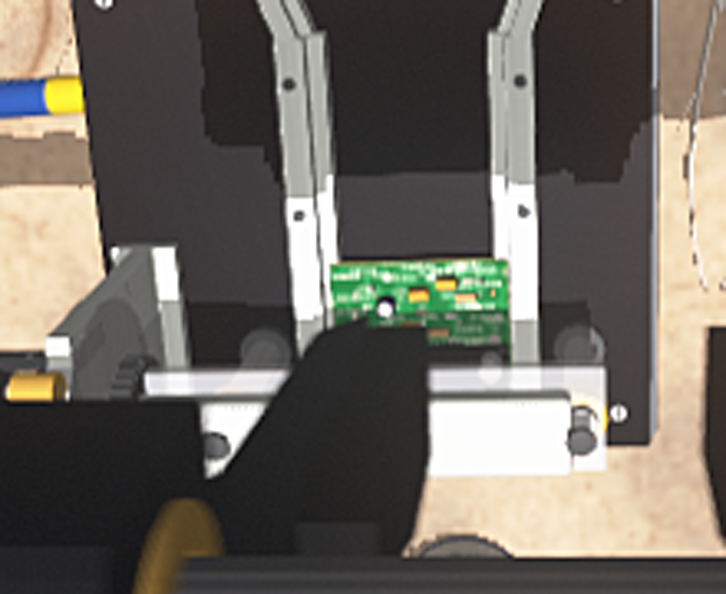

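View pics/wrist6.png

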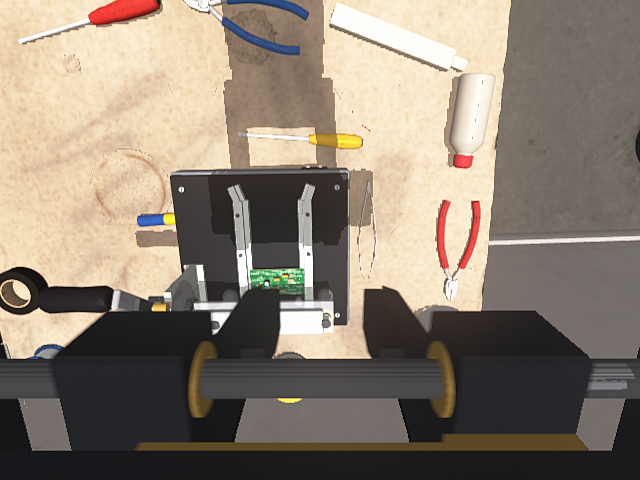

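Run:
```python
from h import *
import pickle
o=pickle.load(open("o6.pkl","rb"))
s=np.array([550.4,56,-.024]); c,n=np.cos(s[2]),np.sin(s[2])
for z in (308.9,309.9):
    o["ee_pos"]=[492.8,110.95,z]; cam=pose("wrist",o)
    for u,h in [((331,264),52),((507,260.5),52),((325,33),50),((490,31),50)]:
        d=ray(np.array([150+u[0]/3.3,190+u[1]/3.3]),cam,h)[:2]-s[:2]; print(z,u,(d@[c,n]).round(1),(d@[-n,c]).round(1))
# grip location per formula, in world, and projected
for q in (0,.05):
    g=[50+100*np.sin(q-.62),-139,100+100*np.cos(q-.62)]; print(q,g,fw(s,g).round(1),proj(fw(s,g),cam).round(1))
print(ctrl.spot_point("lever_grip","wrist")[:2])
```

```text
308.9 (331, 264) 20.6 -27.8
308.9 (507, 260.5) 20.0 32.9
308.9 (325, 33) -59.3 -25.1
308.9 (490, 31) -59.4 29.1
309.9 (331, 264) 21.0 -28.0
309.9 (507, 260.5) 20.4 32.9
309.9 (325, 33) -59.2 -25.3
309.9 (490, 31) -59.3 29.0
0 [np.float64(-8.103516053730509), -139, np.float64(181.38784566625338)] [[539.  -82.8 181.4]] [[ 77.9 294.6]]
0.05 [np.float64(-3.9632048733969185), -139, np.float64(184.1900975162269)] [[543.1 -82.9 184.2]] [[ 76.7 300.9]]
[{'point': [72.5, 300.0], 'p': 0.66}, {'point': [460.2, 121.9], 'p': 0.34}]
```

>>> play_rows(
  commands=[
    [-0.02,0,-0.002,0,0],
    [-0.06,0,-0.006,0,0],
    [-0.1,0,-0.01,0,0],
    [-0.14,0,-0.0155,0,0],
    [-0.175,0,-0.0155,0,0],
    [-0.192,0,-0.0155,0,0],
    [-0.192,0.02,-0.0155,0,0],
    [-0.192,0.06,-0.0155,0,0],
    [-0.192,0.1,-0.0155,0,0],
    [-0.192,0.13,-0.0155,0,0],
    [-0.192,0.143,-0.0155,0,0],
    [-0.192,0.143,-0.0155,0,0],
    [-0.192,0.143,-0.0155,0,0],
  ],
)

```text
t: 11.15
ee_pos: [501.8, -81.4, 166.9]
ee_rot: [-1.225, -1.183, 1.184]
ft_force: [0.4, -0.1, 1.3]
width: 0.4
```

Run:
```python
from h import *
o=ctrl.observe(); print(o["t"],o["ee_pos"],o["ft_force"],o["width"])
im=ctrl.get_image("wrist")[:,:,::-1]; cv2.imwrite("pics/wrist7.png",im)
im=ctrl.get_image("side")[:,:,::-1]
cv2.imwrite("pics/s7z.png",cv2.resize(im[170:320,260:420],None,fx=4,fy=4,interpolation=cv2.INTER_CUBIC))
```

```text
11.15 [501.78466868 -81.42187922 166.90342527] [ 0.40206164 -0.13995367  1.25939492] 0.44293816066978803
```

View pics/wrist7.png

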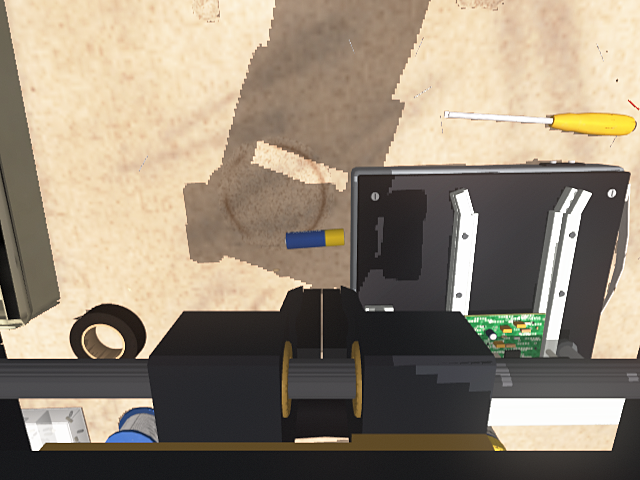

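View pics/s7z.png

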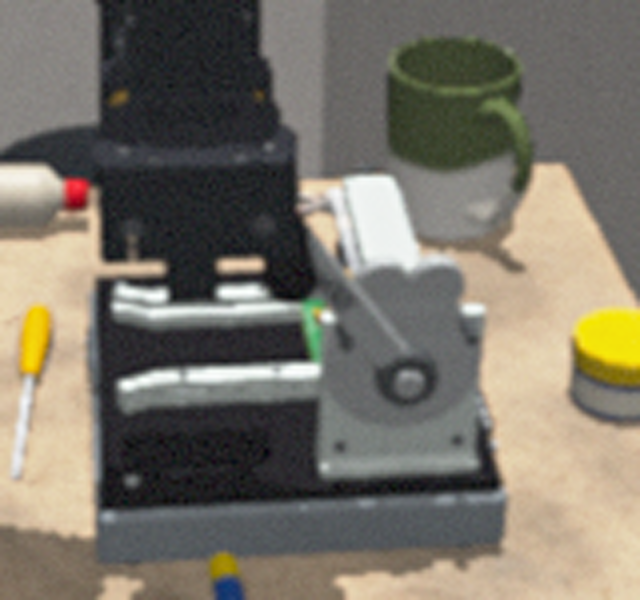

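>>> play_rows(
  commands=[
    [0,0,-0.006,0,0],
    [0,-0.001,-0.012,0,0],
    [0,-0.0015,-0.0165,0,0],
    [0,-0.002,-0.02,0,0],
    [0,-0.0045,-0.024,0,0],
    [0,-0.007,-0.0285,0,0],
    [0,-0.009,-0.0325,0,0],
    [0,-0.011,-0.036,0,0],
    [0,-0.013,-0.041,0,0],
    [0,-0.015,-0.046,0,0],
    [0,-0.0165,-0.051,0,0],
    [0,-0.017,-0.055,0,0],
    [0,-0.018,-0.061,0,0],
    [0,-0.0185,-0.067,0,0],
    [0,-0.019,-0.072,0,0],
    [0,-0.019,-0.075,0,0],
    [0,-0.019,-0.075,0,0],
  ],
)

```text
t: 12.95
ee_pos: [577.0, -84.1, 185.7]
ee_rot: [-1.225, -1.183, 1.184]
ft_force: [-0.1, 0.4, -0.7]
width: 0.3
```

Run:
```python
from h import *
o=ctrl.observe(); print(o["t"],o["ee_pos"],o["ft_force"],o["width"])
im=ctrl.get_image("side")[:,:,::-1]
cv2.imwrite("pics/s8z.png",cv2.resize(im[170:320,260:420],None,fx=4,fy=4,interpolation=cv2.INTER_CUBIC))
```

```text
12.95 [577.02845527 -84.05026876 185.70961065] [-0.10043021  0.43549558 -0.72762983] 0.3047978389672522
```

View pics/s8z.png

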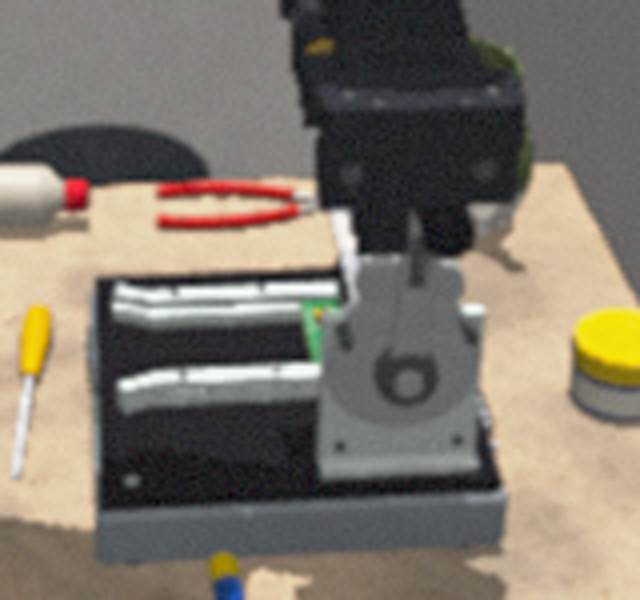

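>>> play_rows(
  commands=[
    [0,0,-0.005,0,0],
    [0,0.0007,-0.01,0,0],
    [0,0.0013,-0.015,0,0],
    [0,0.002,-0.02,0,0],
    [0,0.0033,-0.025,0,0],
    [0,0.005,-0.03,0,0],
    [0,0.0065,-0.035,0,0],
    [0,0.008,-0.039,0,0],
    [0,0.01,-0.0435,0,0],
    [0,0.0122,-0.048,0,0],
    [0,0.0145,-0.052,0,0],
    [0,0.0165,-0.055,0,0],
    [0,0.0175,-0.057,0,0],
    [0,0.0175,-0.057,0,0],
  ],
)

```text
t: 14.4
ee_pos: [633.5, -86.0, 168.3]
ee_rot: [-1.225, -1.183, 1.184]
ft_force: [-0.6, -0.0, 0.5]
width: 0.5
```

Run:
```python
from h import *
o=ctrl.observe(); print(o["t"],o["ee_pos"],o["ft_force"],o["width"])
im=ctrl.get_image("side")[:,:,::-1]
cv2.imwrite("pics/s9z.png",cv2.resize(im[170:320,260:420],None,fx=4,fy=4,interpolation=cv2.INTER_CUBIC))
```

```text
14.4 [633.54207568 -86.01671436 168.26896973] [-0.5522729  -0.03198361  0.51461274] 0.5271092173462819
```

View pics/s9z.png

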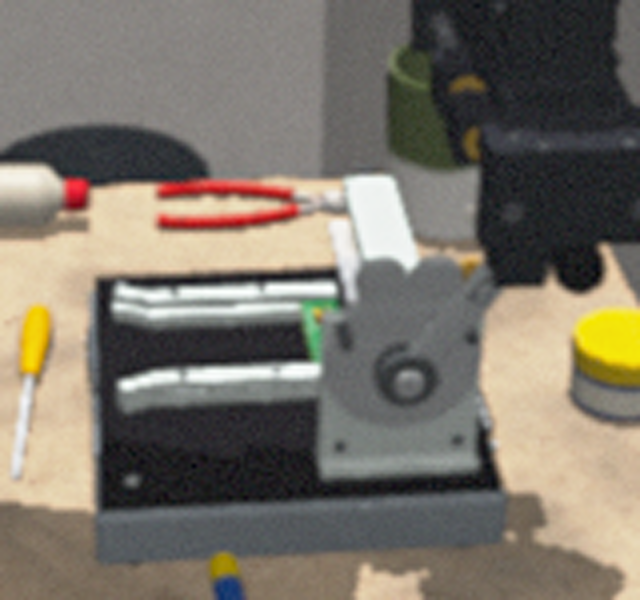

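>>> play_rows(
  commands=[
    [0,0,-0.001,0,0],
    [0,0,-0.002,0,0],
    [0,0,-0.002,0,0],
  ],
)

```text
t: 14.75
ee_pos: [633.9, -86.0, 168.2]
ee_rot: [-1.221, -1.18, 1.186]
ft_force: [-12.9, -0.8, 3.0]
width: 0.2
```

>>> play_rows(
  commands=[
    [0,0,0.003,0,0],
    [0,0,0.015,0,0],
    [0,0,0.035,0,0],
    [0,-0.03,0.05,0,0],
    [0,-0.07,0.06,0,0],
    [0,-0.11,0.08,0,0],
    [0.02,-0.14,0.1,0,0],
    [0.06,-0.143,0.12,0,0],
    [0.1,-0.143,0.14,0,0],
    [0.14,-0.143,0.15,0,0],
    [0.175,-0.143,0.15,0,0],
    [0.19,-0.143,0.15,0,0],
    [0.19,-0.143,0.15,0,0],
    [0.19,-0.143,0.15,0,0],
  ],
)

```text
t: 16.15
ee_pos: [492.6, 108.6, 311.5]
ee_rot: [-1.226, -1.184, 1.183]
ft_force: [-0.5, 0.6, -0.1]
width: 0.3
```

Run:
```python
from h import *
o=ctrl.observe(); print(o["t"],o["ee_pos"],o["ft_force"],o["width"])
im=ctrl.get_image("side")[:,:,::-1]
cv2.imwrite("pics/s10z.png",cv2.resize(im[170:320,260:420],None,fx=4,fy=4,interpolation=cv2.INTER_CUBIC))
im=ctrl.get_image("wrist")[:,:,::-1]; cv2.imwrite("pics/wrist10.png",im)
cv2.imwrite("pics/w10z.png",cv2.resize(im[190:370,150:370],None,fx=3.3,fy=3.3,interpolation=cv2.INTER_CUBIC))
s=[550.4,57,-.024]
cs=pose("side")
print([ (k,np.round(proj(fw(s,[50+100*np.sin(q-.62),-139,100+100*np.cos(q-.62)]),cs)[0],1)) for k,q in (("start",.02),("1",.67),("1.1",1.1),("2",1.24))])
print("grip",ctrl.spot_point("lever_grip","side")[:2],ctrl.spot_in("lever_grip","side")[:2])
print("piv",proj(fw(s,[50,-110,100]),cs),ctrl.spot_point("lever_pivot","side")[:1])
```

```text
16.15 [492.5510081  108.59855791 311.48621633] [-0.46861375  0.56728495 -0.07978627] 0.3164519261254472
[('start', array([331.2, 231.6])), ('1', array([369.7, 220.7])), ('1.1', array([394.6, 225.7])), ('2', array([401.5, 229.3]))]
grip [{'point': [400.7, 231.0], 'p': 0.82}] [{'point': [260.6, 219.6], 'p': 0.48}]
piv [[361.07593484 262.3522912 ]] [{'point': [360.5, 263.1], 'p': 0.59}]
```

View pics/s10z.png

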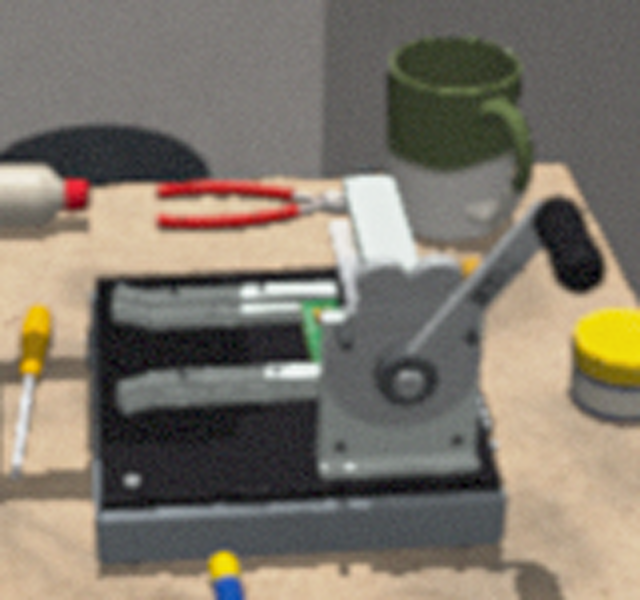

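View pics/w10z.png

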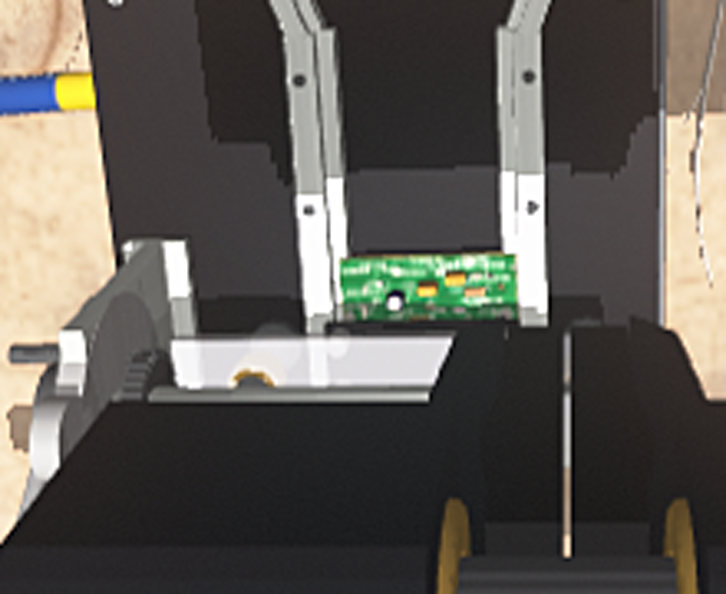

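View pics/wrist10.png

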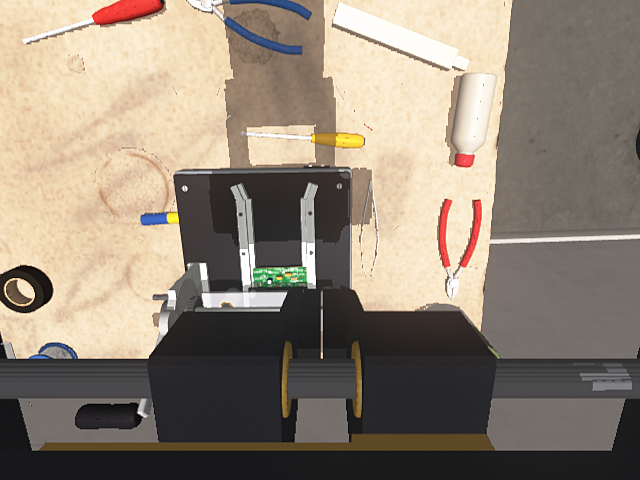

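Run:
```python
from h import *
o=ctrl.observe(); o["ee_pos"]=[492.6,108.7,311.0]
s=np.array([550.4,57.5,-.024]); c,n=np.cos(s[2]),np.sin(s[2]); cam=pose("wrist",o)
for u,h in [((342,258),52),((516,254.5),52),((336,29),50),((499,27),50)]:
    d=ray(np.array([150+u[0]/3.3,190+u[1]/3.3]),cam,h)[:2]-s[:2]; print(u,(d@[c,n]).round(1),(d@[-n,c]).round(1))
im=cv2.imread("pics/wrist10.png")[240:300,220:330]; cv2.imwrite("pics/w10y.png",cv2.resize(im,None,fx=7,fy=7,interpolation=cv2.INTER_CUBIC))
```

```text
(342, 258) 19.8 -28.1
(516, 254.5) 19.2 32.1
(336, 29) -59.8 -25.5
(499, 27) -59.9 28.3
```

View pics/w10y.png

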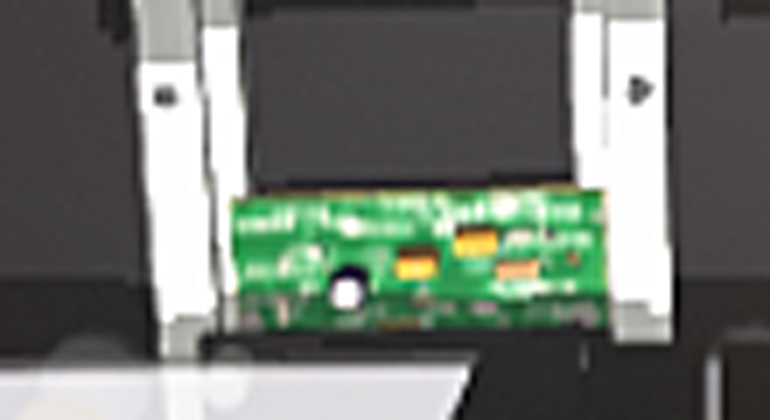

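Near edge is at x ≈ 19.2–19.8 mm (home is 19 mm), the lever is at its second stop, the hold-down is lowered and the arm is clear, so I'm handing in.

Run:
```python
from cell import ctrl
print(ctrl.job_done()); print(ctrl.observe()["t"])
```

```text
the job is handed in; nothing more can be done
None
the job is handed in; nothing more can be done
```

The board is home against the stop pins and the lever is locked at its second stop. The job was handed in at about 16 s of the 54 s allowed; no verdict is given on hand-in.

**Board:** I slid it about 40 mm along the rails with one fingertip until the force rose to about 5 N. The last picture puts its near edge at fixture x ≈ 19.2–19.8 mm, against 19 mm at home. That is within the roughly 2 mm camera calibration. The board was never lifted.

**Lever:** With the fingers closed, I pushed the grip along its arc, past the first notch to the second stop. Pressing a little further there gave about 13 N. With the fingers withdrawn, the side camera still showed the grip within 2 pixels of where the second stop should be (found at 400.7, 231.0; expected 401.5, 229.3), and the hold-down plate was down.

**Surroundings:** The tools in view looked unmoved, and the arm was clear of everything at hand-in.

**Checks that disagreed or were missing:**
- The fixture position differed by 1–2 mm between views.
- The upper beam of the hold-down head measured about x = 40 mm at its front, not the listed 34 mm. The gripper body passed over it without touching.
- I did not see the pusher tips on the board directly.

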